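# Eject the orange backup cartridge and pack it for off-site storage

## Robot

A 6-joint arm with a two-finger parallel gripper is mounted at the origin on a cart in front of the work surface, level with it; the furniture and walls round the work are solid. World frame = base frame: x ahead of the robot, y to its left, z up, the work surface at z = 0. Lengths are in m, angles in rad, forces in N, time in s.
With the tool pointing down it reaches from about 0.225 to 0.875 m from the base axis. Payload 3.4 kg.
Tool frame: the origin (TCP) lies on the centre line of the jaws, within the pads' length; the fingertips stand 22 mm ahead of it and the grasp point (between the pads) lies 3 mm ahead of it; z points along the fingers, y is the line along which they close (so a half turn about z gives the same grasp; the last joint's range is limited). The gripper opens to 85 mm and grips with 20 to 120 N. Pads are 22 mm wide; open, the fingers measure 114 mm over their backs; the gripper's body (76 mm by 85 mm) begins 54 mm behind the grasp point. The pads swing forward as they close: fully open they stand 13 mm farther back than shut.
Start: joints at [-1.451, 0.276, 1.505, -0, 1.361, -0.121], TCP at [0.137, -0.558, 0.253] pointing down, gripper open.
Joint ranges: [-2.89, 2.89], [-0.75, 2.08], [0.22, 2.7], [-1.18, 4.32], [0.11, 2.71], [-2.7, 2.7]. Speed limits (rad/s): [2.57, 2.57, 3.14, 3.14, 3.14, 3.14].

## Interface

Orientations are given as a unit quaternion [w, x, y, z].
In Python, from rig import manip, optics, sensors, order gives the robot as it stands (manip), with the cameras (optics), the readings (sensors) and the job (order).
- The arm moves only by the tool jog_arm, called after "Emit:" as name(argument=value, ...), one argument or row to a line, values as JSON. Schema: {"type":"object","properties":{"rows":{"type":"array","items":{"type":"array","items":{"type":"number"},"minItems":4,"maxItems":4},"minItems":1,"maxItems":5},"aperture":{"type":"number"},"grip_n":{"type":"number"},"only":{"type":"string"},"quiet":{"type":"boolean"},"lines":{"type":"string"}},"required":["rows"],"additionalProperties":false}. rows is a list of rows, 1 to 5 of them, each of 4 numbers: dx, dy, dz in m, then a turn about the tool's z in rad; each row shifts and turns the commanded pose from where the row before left it, along the tool's axes as they then stand; what a row does not reach is not made up. A row lasts 1/12 s, in which the tool goes at most 0.0417 m and 0.125 rad, less where a joint would pass 70% of its speed; a pose out of reach is approached as far as the arm can. aperture is the finger opening in m, set as the call begins (left out keeps the last). The fingers move at their own pace and stop on an object; grip_n is the grip in N (left out, the last holds). Time passes only in rows, so rows that do not move let the fingers close. The tool returns the time, the measured TCP pose, the force, the opening and the grip force at its end. only (a regular expression) keeps the lines of the reply that match it, lines (a string "A,B") keeps lines A to B, and quiet returns only ok. Input that does not fit is refused with a message, and nothing moves.
- sensors.get_state(): the state, without advancing time (a new reading comes with each control period).
- optics.get_image(name): name is "scene" or "top" or "wrist"; returns a dict with "img" (400x640x3 uint8, red, green, blue), "camera_matrix" (3x3 intrinsics, pixels), "T" (4x4, takes a point from camera to world coordinates); the wrist camera has in their place "hand_eye" (4x4, takes a point from camera to tool coordinates, whose origin is the TCP and whose axes are the flange's). Camera axes: x right, y down, z forward; pixel columns grow to the right and rows downward; lengths in m; the calibration is good to about 2 mm. A picture is of the moment at which its call begins: read the wrist's pose just before it. There is no depth.
- order.sign_off(): hands the job in; it is judged then, once.
The state is a dict: "clock": time; "qpos": joint angles; "qd": joint speeds; "effort": joint torques, N m; "position": TCP position; "ee_rot": TCP orientation; "contact_force": force on the tool from outside, world axes, zero at the start; "moment": the same for the moment, N m; "width": finger opening in m; "gripper_force": force on a finger pad.
Only numpy, scipy, OpenCV 4.12 (cv2) and the standard library are available. Lean on these libraries where they do the work, as an engineer would, in place of code of your own. Each camera call takes 0.05 s, during which the arm holds its last target. There are 200 camera calls.

## Task

The orange-capped backup cartridge goes off site tonight. It is latched down in the dock: push it in until the latch lets go, let it spring up, then draw it out and stand it fully down in the free slot of the foam transport tray, without letting it drop. Leave the blue cartridge latched in the dock, the grey one in its slot and the other things on the desk where they are.

Things in the scene. Friction and masses are not known exactly. Their poses are not given: they have to be found in the camera images.
- dock: Black two-bay backup dock with a grey bezel on top, 144 (x) x 116 (y) x 120 mm high, fixed. Origin: centre of its underside; z up, front -x. The bays, open at the top, 91 x 27 mm (long side along x), are centred at x = -16 mm, y = +30 (left) and -30 mm (right). Each has a sprung push-push lift under its cartridge. Which cartridge is in which bay varies.
- lift_left (a joint): Lift of the left (+y) bay, m upward: 0 to 0.002 latched, -0.0085 at the hard stop, 0.032 sprung up. Pressing the cartridge's top straight down moves it from about 7 N; press 8 mm or to the stop (10 to 15 N), then lift away: within 0.5 s it springs up 32 mm. While down, a pawl holds the cartridge by a notch in its rear edge; sprung up, it is free. A second full press latches it again.
- lift_right (a joint): Lift of the right (-y) bay; the same values and behaviour.
- cartridge_orange: Cartridge to be moved: upright black box 88 (x) x 24 (y) x 108 mm high, its top 18 mm an orange cap, about 0.22 kg. Origin: centre of its underside, z up; flat top at z = 108 mm. Axes parallel to the dock's. Latched, its origin is 22 to 24 mm above the desk and its top 10 to 12 mm above the bezel; sprung up, 54 and 42 mm, with 66 mm still in the bay. Grasp across the 24 mm.
- cartridge_blue: The same kind of cartridge with a blue cap, latched in the other bay; stays there. Origin: centre of its underside.
- transport_tray: Grey tray with aluminium rim, filled with charcoal foam (firm), 132 (x) x 140 (y) x 64 mm high, fixed to the desk. Origin: centre of its underside, z up. Two upright slots in the foam, 94 x 30 mm (long side along the tray's x) and 50 mm deep, at y = +30 mm (free) and y = -30 mm (taken); their floors are 12 mm above the tray's underside and the foam's top 62 mm.
- free_slot (a point): centre of the floor of the free slot, 12 mm above the desk; axes as the tray's. A cartridge stands in it with its long side along x (either way round) and 3 mm of play on each side, its origin on this point.
- cartridge_grey: The same kind of cartridge with a grey cap, standing in the tray's taken slot; stays there. Origin: centre of its underside; its top is 120 mm above the desk, its face 36 mm from the face of a cartridge in the free slot.
- coffee_mug: Blue-green mug, 86 x 123 x 90 mm, on a wood coaster; bystander. Origin: underside.
- stapler: Plum stapler, 36 x 153 x 60 mm; bystander. Origin: centre of its underside.
- sticky_notes: Block of yellow sticky notes, 75 x 75 x 20 mm; bystander. Origin: centre of its underside.

How it is judged:
On the way:
1. the orange cartridge, untouched by the fingers, has sprung up in its bay (32 mm above its latched height; from 26 mm counts) (z of cartridge_orange in the frame of dock between 0.048 and 0.062 m and angle between cartridge_orange's own z axis and vertical below 0.1 rad and contact force between the fingers and cartridge_orange below 0.5 N), for 0.2 s.
At the end, for the whole second after the job is handed in: The orange cartridge stands released and at rest on the floor of the free slot (within 10 mm of its centre, 6 mm in height, upright within 0.15 rad); the blue one is still latched in its bay (within 6 mm of its height, 15 mm sideways), the grey one still upright in its slot (within 15 mm) (horizontal distance between cartridge_orange and free_slot below 0.01 m and z of cartridge_orange in the frame of free_slot between -0.004 and 0.006 m and angle between each of cartridge_orange, cartridge_grey's own z axis and vertical below 0.15 rad and linear speed of cartridge_orange below 0.02 m/s and z of cartridge_blue in the frame of dock between 0.012 and 0.028 m and distance between cartridge_blue and dock below 0.055 m and distance of cartridge_grey from where it was at the start of the episode below 0.015 m); the robot touches nothing.
It fails at once if the blue cartridge springs up or is lifted out of its latch (more than 12 mm) (z of cartridge_blue in the frame of dock above 0.034 m).
It fails at once if the orange cartridge is let fall (faster than 0.6 m/s while no finger holds it) (linear speed of cartridge_orange above 0.6 m/s and contact force between the fingers and cartridge_orange below 0.3 N).
It fails at once if the grey cartridge is shifted more than 25 mm (distance of cartridge_grey from where it was at the start of the episode above 0.025 m).
It fails at once if the mug, the stapler or the sticky notes are pushed more than 40 mm (distance of any of coffee_mug, stapler, sticky_notes from where it was at the start of the episode above 0.04 m).
It also fails if it takes over 45 s, if anything falls off the work surface, if the arm or the gripper's body presses on something with over 40 N, if the wrist force passes 120 N, or if a joint passes its speed limit or range.

## Working session

There is one attempt and no reset: what is moved stays moved. The work goes in short steps, Python scripts to look and compute and a tool call to move; the robot and the scene stay as the last step left them, time stands still between calls to the robot, and variables do not carry over. Pictures are saved under pics/ and viewed, at most 10 in all, crops included, and the job is handed in when it is done.

```bash
ls; mkdir -p pics; python3 - <<'E'
from rig import manip, optics, sensors, order
import cv2,numpy as np
s=sensors.get_state(); print(s)
for n in("scene","top"):
    r=optics.get_image(n); cv2.imwrite(f"pics/{n}0.png",r["img"][:,:,::-1]); np.savez(f"pics/{n}0.npz",K=r["camera_matrix"],T=r["T"]); print(n,r["camera_matrix"],r["T"])
E
```

```text
pics
rig.py
{'clock': 0.0, 'qpos': array([-1.45099312e+00,  2.76602044e-01,  1.50613683e+00,  1.46901593e-05,
        1.36068131e+00, -1.20940585e-01]), 'qd': array([-2.53763694e-04,  1.81389717e-03, -6.34537139e-04, -6.26312971e-04,
       -6.14804234e-05, -3.49392703e-04]), 'effort': array([ 2.93218793e-03, -4.16761494e+01, -2.45806825e+01,  2.72493680e-04,
        1.11310792e-02,  4.12932621e-07]), 'position': array([ 0.13706904, -0.55792674,  0.25243417]), 'ee_rot': array([-9.13762030e-04,  9.92763817e-01,  1.20079841e-01,  7.70178536e-06]), 'contact_force': array([0.17901382, 0.56304284, 0.05432677]), 'moment': array([-0.04368924,  0.05138593,  0.06596792]), 'gripper_force': 0.0, 'width': 0.0857609770071644}
scene [[393.29965668   0.         312.70425621]
 [  0.         393.29965668 203.60631142]
 [  0.           0.           1.        ]] [[-8.16647869e-01 -3.82830140e-01  4.31888114e-01  1.10958969e-01]
 [-5.77136214e-01  5.41992514e-01 -6.10866520e-01  6.99105131e-01]
 [-2.22009341e-04 -7.48121112e-01 -6.63562169e-01  7.45809798e-01]
 [ 0.00000000e+00  0.00000000e+00  0.00000000e+00  1.00000000e+00]]
top [[486.59764947   0.         322.43832146]
 [  0.         486.59764947 200.74414316]
 [  0.           0.           1.        ]] [[ 2.22030251e-02 -9.77743606e-01  2.08625180e-01  2.95101848e-01]
 [-9.99746814e-01 -2.24762202e-02  1.06134339e-03  3.89836772e-02]
 [ 3.65138378e-03 -2.08595924e-01 -9.77995096e-01  1.51597168e+00]
 [ 0.00000000e+00  0.00000000e+00  0.00000000e+00  1.00000000e+00]]
```

View pics/scene0.png

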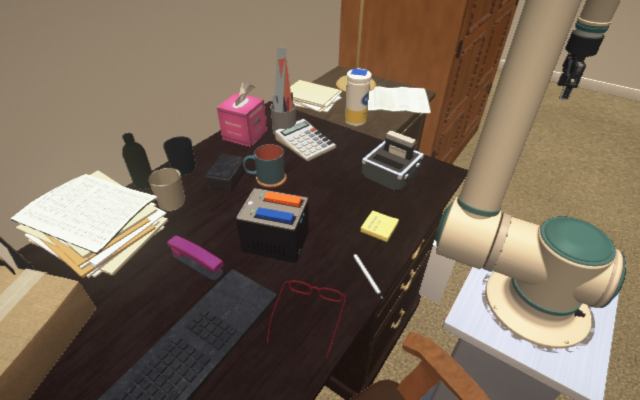

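View pics/top0.png

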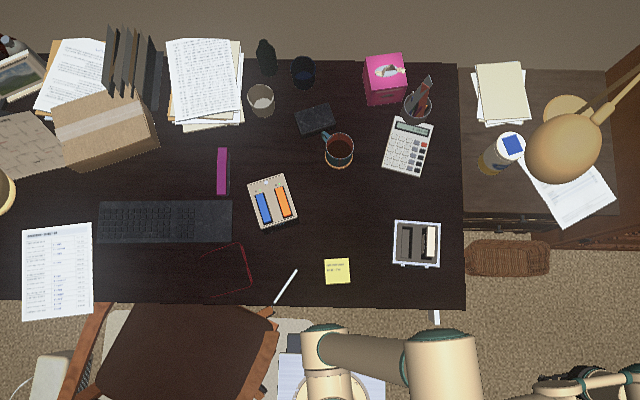

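The orange cartridge is in the right (-y) bay, at top px (283,201), with blue at (264,208). The tray is at (417,244), free slot on its left (405,243) and grey at (432,242). Next I'll segment the caps in both views and zoom in on the tray.

```bash
cat > h.py <<'E'
import cv2,numpy as np
def load(n):
    d=np.load(f"pics/{n}.npz"); return cv2.imread(f"pics/{n}.png"),d["K"],d["T"]
def ray(K,T,p):
    d=T[:3,:3]@np.linalg.solve(K,[p[0],p[1],1.]); return T[:3,3],d/np.linalg.norm(d)
def atz(K,T,p,z):
    o,d=ray(K,T,p); return o+d*(z-o[2])/d[2]
def tri(rays):
    A=sum(np.eye(3)-np.outer(d,d) for o,d in rays); b=sum((np.eye(3)-np.outer(d,d))@o for o,d in rays)
    x=np.linalg.solve(A,b); return x,[np.linalg.norm(np.cross(x-o,d)) for o,d in rays]
def proj(K,T,X):
    c=T[:3,:3].T@(np.asarray(X)-T[:3,3]); q=K@c; return q[:2]/q[2]
E
python3 - <<'E'
from h import *
P={}
for n in("scene0","top0"):
    im,K,T=load(n); hsv=cv2.cvtColor(im,cv2.COLOR_BGR2HSV)
    for c,lo,hi in(("or",(8,150,150),(20,255,255)),("bl",(105,150,100),(125,255,255))):
        m=cv2.inRange(hsv,lo,hi); k,l,st,ce=cv2.connectedComponentsWithStats(m)
        for i in range(1,k):
            if st[i,4]>80:
                r=cv2.minAreaRect(np.argwhere(l==i)[:,::-1].astype(np.float32)); print(n,c,st[i],ce[i].round(1),r)
                if n=="top0":
                    b=cv2.boxPoints(r); print([atz(K,T,q,.131)[:2].round(4) for q in b])
    crop=im[205:275,385:450] if n=="top0" else im[120:200,350:435]
    crop2=im[165:235,240:305] if n=="top0" else im[180:265,230:315]
    a=cv2.resize(crop,(390,390),interpolation=cv2.INTER_CUBIC);b=cv2.resize(crop2,(390,390),interpolation=cv2.INTER_CUBIC)
    P[n]=np.hstack([a,b])
cv2.imwrite("pics/crops.png",cv2.resize(np.vstack(list(P.values())),(600,600)))
E
```

```text
scene0 or [346 110  20  13 196] [355.  116.4] ((355.5, 116.0), (12.0, 19.0), 90.0)
scene0 or [265 192  36  15 331] [282.8 198.4] ((282.4520263671875, 198.2639923095703), (35.508758544921875, 9.65981388092041), 10.30484676361084)
scene0 or [405 332  53  41 533] [430.8 353.2] ((432.22003173828125, 353.0400085449219), (58.000003814697266, 18.200000762939453), 36.86989974975586)
scene0 or [443 371  45  29 395] [463.8 387.4] ((465.1358337402344, 386.8754577636719), (47.423583984375, 18.551712036132812), 47.48955535888672)
scene0 bl [256 208  37  13 279] [274.1 214.5] ((274.04052734375, 214.7567596435547), (36.16777801513672, 8.38434886932373), 9.462321281433105)
top0 or [275 187  16  30 228] [282.7 201.4] ((282.6499938964844, 201.4499969482422), (29.09295082092285, 7.905693054199219), 71.56504821777344)
[array([0.6227, 0.182 ]), array([0.6307, 0.1604]), array([0.5493, 0.1305]), array([0.5414, 0.1519])]
top0 bl [502 135  21  20 169] [511.6 144.9] ((511.9396667480469, 144.52587890625), (17.988985061645508, 14.181097984313965), 66.80140686035156)
[array([ 0.7918, -0.4927]), array([ 0.8104, -0.5328]), array([ 0.7589, -0.5508]), array([ 0.7405, -0.5109])]
top0 bl [256 194  15  29 143] [262.1 206. ] ((262.9679870605469, 207.697509765625), (28.51508903503418, 7.874459743499756), 72.6459732055664)
[array([0.6024, 0.2376]), array([0.6099, 0.216 ]), array([0.53  , 0.1876]), array([0.5226, 0.209 ])]
```

View pics/crops.png

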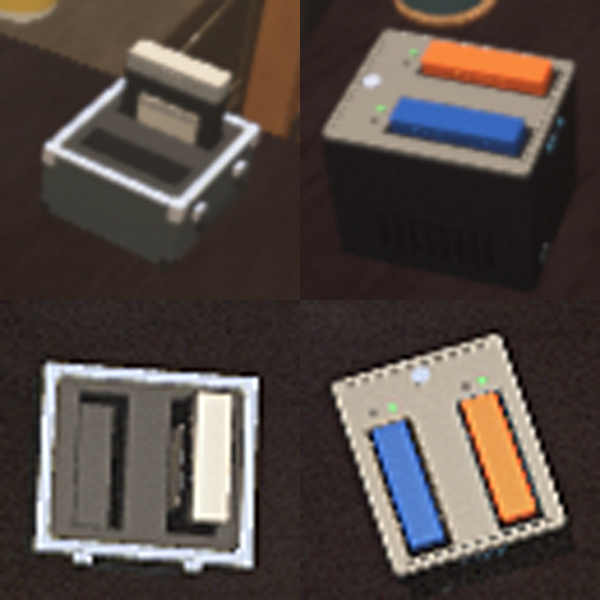

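```bash
python3 - <<'E'
from h import *
from rig import manip, optics, sensors, order
im,K,T=load("top0")
c=[(395.8,220.2),(440.9,223.2),(439.2,267.3),(393,263.3)]
W=np.array([atz(K,T,q,.064) for q in c]); print(W.round(4), W.mean(0))
e=(W[0]-W[3])+(W[1]-W[2]); print("tray yaw",np.arctan2(e[1],e[0]),[np.linalg.norm(W[i]-W[i-1]).round(4) for i in range(4)])
print("orange",atz(K,T,(282.65,201.45),.131),"yaw",np.arctan2(.182-.1519,.6227-.5414),np.arctan2(.2376-.209,.6024-.5226))
r=optics.get_image("wrist"); print(r["hand_eye"].round(4),r["camera_matrix"].round(1))
E
```

```text
[[ 0.5497 -0.1828  0.064 ]
 [ 0.5437 -0.3191  0.064 ]
 [ 0.4109 -0.3103  0.064 ]
 [ 0.4197 -0.1733  0.064 ]] [ 0.48099103 -0.246363    0.064     ]
tray yaw -0.06975410331009763 [np.float64(0.1304), np.float64(0.1365), np.float64(0.133), np.float64(0.1373)]
orange [0.58578477 0.15613419 0.131     ] yaw 0.35458546451903045 0.3441348747359322
[[ 1.100e-03 -9.563e-01 -2.922e-01  7.670e-02]
 [ 1.000e+00  7.000e-04  1.300e-03 -9.000e-04]
 [-1.000e-03 -2.922e-01  9.563e-01 -1.196e-01]
 [ 0.000e+00  0.000e+00  0.000e+00  1.000e+00]] [[298.6   0.  317.1]
 [  0.  298.6 199.6]
 [  0.    0.    1. ]]
```

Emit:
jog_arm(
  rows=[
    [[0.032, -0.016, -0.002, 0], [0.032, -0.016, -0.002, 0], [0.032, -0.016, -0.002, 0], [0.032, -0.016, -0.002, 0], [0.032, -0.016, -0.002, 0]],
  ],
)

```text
refused: rows[0]: the value is too long (schema: maxItems 4). Nothing was moved.
```

The call was refused and nothing moved: it wants a list of rows, each a list of 4 numbers. Same move again in that form.

Emit:
jog_arm(
  rows=[
    [0.032, -0.016, -0.002, 0],
    [0.032, -0.016, -0.002, 0],
    [0.032, -0.016, -0.002, 0],
    [0.032, -0.016, -0.002, 0],
    [0.032, -0.016, -0.002, 0],
  ],
)

```text
clock: 0.57
position: [0.2743, -0.4412, 0.2631]
ee_rot: [-0.0, 0.993, 0.12, -0.0]
contact_force: [1.0, 0.0, 0.2]
width: 0.0853
gripper_force: 0.0
```

Emit:
jog_arm(
  rows=[
    [0.032, -0.016, -0.002, 0],
    [0.032, -0.016, -0.002, 0],
    [0.032, -0.016, -0.002, 0],
    [0.032, -0.016, -0.002, 0],
    [0.032, -0.016, -0.002, 0],
  ],
)

```text
clock: 0.98
position: [0.4107, -0.3252, 0.2732]
ee_rot: [-0.0, 0.993, 0.12, -0.0]
contact_force: [0.2, -0.2, 0.4]
width: 0.0854
gripper_force: 0.0
```

Emit:
jog_arm(
  rows=[
    [0.032, -0.016, -0.002, 0],
    [0.032, -0.016, -0.002, 0],
    [0, 0, 0, 0],
    [0, 0, 0, 0],
  ],
)

```text
clock: 1.32
position: [0.4653, -0.279, 0.277]
ee_rot: [-0.0, 0.993, 0.122, -0.0]
contact_force: [-0.5, 0.5, 0.5]
width: 0.0856
gripper_force: 0.0
```

```bash
cat >> h.py <<'E'
from scipy.spatial.transform import Rotation as Ro
def snap(n):
    from rig import manip, optics, sensors, order
    s=sensors.get_state(); r=optics.get_image("wrist")
    H=np.eye(4); q=s["ee_rot"]; H[:3,:3]=Ro.from_quat([q[1],q[2],q[3],q[0]]).as_matrix(); H[:3,3]=s["position"]
    cv2.imwrite(f"pics/{n}.png",r["img"][:,:,::-1]); np.savez(f"pics/{n}.npz",K=r["camera_matrix"],T=H@r["hand_eye"])
    x=H[:3,0]; print(n,s["clock"],s["position"].round(4),"yaw",np.arctan2(x[1],x[0]).round(4),"tilt",H[:3,2].round(4),"speed",abs(s["qd"]).max().round(4))
E
python3 -c "
from h import *
snap('wA')"
```

```text
wA 1.3167 [ 0.4653 -0.279   0.277 ] yaw 0.2446 tilt [-5.e-04  1.e-04 -1.e+00] speed 0.0488
```

Emit:
jog_arm(
  rows=[
    [0.017, -0.032, -0.006, -0.03],
    [0.017, -0.032, -0.006, -0.03],
    [0.017, -0.032, -0.006, -0.03],
    [0.017, -0.032, -0.006, -0.02],
    [0, 0, 0, 0],
  ],
)

```text
clock: 1.78
position: [0.4933, -0.1343, 0.3025]
ee_rot: [-0.001, 0.984, 0.176, 0.001]
contact_force: [0.8, -0.9, -0.2]
width: 0.0854
gripper_force: 0.0
```

Emit:
jog_arm(
  rows=[
    [0, 0, 0, 0],
    [0, 0, 0, 0],
  ],
)

```text
clock: 1.95
position: [0.4927, -0.1398, 0.3012]
ee_rot: [0.001, 0.985, 0.174, -0.0]
contact_force: [-0.6, -0.3, -0.5]
width: 0.0855
gripper_force: 0.0
```

```bash
python3 - <<'E'
from h import *
snap('wB')
out=[]
for n in("wA","wB"):
    im,K,T=load(n); c=proj(K,T,(.481,-.246,.064)); print(c)
    x,y=np.clip((c-[110,110]).astype(int),0,[420,180]); print("off",x,y)
    out.append(cv2.resize(im[y:y+220,x:x+220],(400,400),interpolation=cv2.INTER_CUBIC))
cv2.imwrite("pics/tray.png",np.hstack(out))
E
```

```text
wB 1.95 [ 0.4927 -0.1398  0.3012] yaw 0.3496 tilt [-5.0e-04 -1.2e-03 -1.0e+00] speed 0.0189
[292.34376256 158.27169819]
off 182 48
[392.83270946 210.91625987]
off 282 100
```

View pics/tray.png

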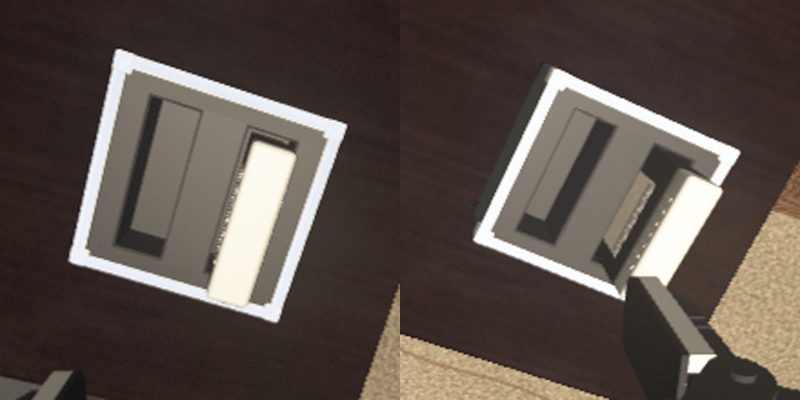

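Wrist views A and B show the empty slot in the tray. Its corners in the A crop are about (150,95),(203,110),(165,258),(114,243), and in the B crop (176,107),(217,123),(157,245),(118,229). Now triangulate.

```bash
python3 - <<'E'
from h import *
A=np.array([(150,95),(203,110),(165,258),(114,243),(117,50),(346,124),(70,262)])*.55+[182,48]
B=np.array([(176,107),(217,123),(157,245),(118,229),(156,68),(340,152),(75,240)])*.55+[282,100]
_,Ka,Ta=load("wA");_,Kb,Tb=load("wB")
X=np.array([tri([ray(Ka,Ta,a),ray(Kb,Tb,b)])[0] for a,b in zip(A,B)]); print(X.round(4)); print([np.round(tri([ray(Ka,Ta,a),ray(Kb,Tb,b)])[1][0],4) for a,b in zip(A,B)])
print("slot",X[:4].mean(0),"sizes",[np.linalg.norm(X[i]-X[(i+1)%4]).round(4) for i in range(4)])
for nm,(K,T,P) in dict(A=(Ka,Ta,A),B=(Kb,Tb,B)).items():
    S=np.array([atz(K,T,p,.062) for p in P[:4]]); R=np.array([atz(K,T,p,.064) for p in P[4:]])
    e=S[0]-S[3]+S[1]-S[2]; c=(R[1]+R[2])/2; r=R[0]-R[2]; l=R[0]-R[1]
    y=np.arctan2(r[1],r[0])
    print(nm,S.mean(0).round(4),"yaw",np.arctan2(e[1],e[0]).round(4),"rim c",c.round(4),"yaw",y,np.arctan2(-l[0],l[1]),np.linalg.norm(r),np.linalg.norm(l),"slot from rim",c[:2]+.03*np.array([-np.sin(y),np.cos(y)]))
E
```

```text
[[ 0.5346 -0.2035  0.0608]
 [ 0.5338 -0.2352  0.0564]
 [ 0.4381 -0.2316  0.058 ]
 [ 0.4418 -0.1991  0.0638]
 [ 0.5538 -0.1808  0.0624]
 [ 0.5459 -0.3191  0.0645]
 [ 0.4225 -0.1737  0.0621]]
[np.float64(0.0008), np.float64(0.0007), np.float64(0.0001), np.float64(0.0002), np.float64(0.0006), np.float64(0.0002), np.float64(0.0005)]
slot [ 0.48706318 -0.21736833  0.05975601] sizes [np.float64(0.032), np.float64(0.0958), np.float64(0.0333), np.float64(0.093)]
A [ 0.4868 -0.2174  0.062 ] yaw -0.0454 rim c [ 0.4843 -0.2467  0.064 ] yaw -0.05336903782844489 -0.051431952715412954 0.13078215676185193 0.13836598628432237 slot from rim [ 0.48590494 -0.21672694]
B [ 0.4878 -0.2167  0.062 ] yaw -0.0369 rim c [ 0.4847 -0.2464  0.064 ] yaw -0.05496551243341048 -0.06307760057403548 0.13079289503947258 0.139071399939799 slot from rim [ 0.486374   -0.21643529]
```

Emit:
jog_arm(
  rows=[
    [0.023, -0.031, 0.002, 0],
    [0.023, -0.031, 0.002, 0],
    [0.023, -0.031, 0.002, 0],
    [0.023, -0.031, 0.002, 0],
    [0.023, -0.031, 0.002, 0],
  ],
)

```text
clock: 2.42
position: [0.5486, 0.0459, 0.2907]
ee_rot: [0.0, 0.985, 0.173, -0.0]
contact_force: [0.9, -0.8, 1.1]
width: 0.0852
gripper_force: 0.0
```

Emit:
jog_arm(
  rows=[
    [0.023, -0.031, 0.002, 0],
    [0, 0, 0, 0],
    [0, 0, 0, 0],
  ],
)

```text
clock: 2.67
position: [0.5595, 0.0834, 0.2882]
ee_rot: [0.0, 0.985, 0.175, -0.001]
contact_force: [-0.5, -0.4, -0.6]
width: 0.0853
gripper_force: 0.0
```

```bash
python3 -c "
from h import *
snap('wC')"
```

```text
wC 2.6667 [0.5595 0.0834 0.2882] yaw 0.3518 tilt [-1.8e-03 -9.0e-04 -1.0e+00] speed 0.0421
```

Emit:
jog_arm(
  rows=[
    [0.015, -0.036, 0.0, 0],
    [0.015, -0.036, 0.0, 0],
    [0.015, -0.036, 0.0, 0],
    [0, 0, 0, 0],
    [0, 0, 0, 0],
  ],
)

```text
clock: 3.13
position: [0.5644, 0.1995, 0.289]
ee_rot: [0.001, 0.985, 0.175, -0.0]
contact_force: [-0.4, -0.6, 0.0]
width: 0.0854
gripper_force: 0.0
```

```bash
python3 - <<'E'
from h import *
snap('wD')
out=[]
for n in("wC","wD"):
    im,K,T=load(n); c=proj(K,T,(.586,.156,.131)); print(c)
    x,y=np.clip((c-[110,110]).astype(int),0,[420,180]); print("off",x,y)
    out.append(cv2.resize(im[y:y+220,x:x+220],(400,400),interpolation=cv2.INTER_CUBIC))
cv2.imwrite("pics/dock.png",np.hstack(out))
E
```

```text
wD 3.1333 [0.5644 0.1995 0.289 ] yaw 0.3508 tilt [-4.0e-04 -1.3e-03 -1.0e+00] speed 0.0368
[252.79030406 138.73150961]
off 142 28
[367.60708084 186.19064395]
off 257 76
```

View pics/dock.png

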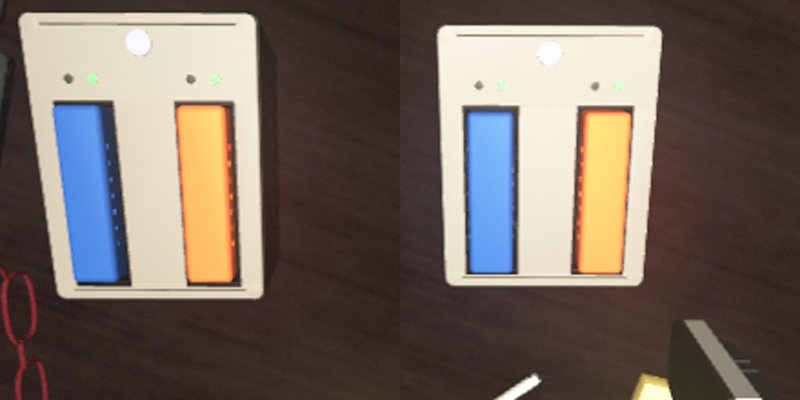

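Both crops show the dock upright with the orange cap on the right. Its top face corners are about (177,106),(227,106),(233,281),(188,282) in C and (184,111),(231,111),(221,273),(180,273) in D.

```bash
python3 - <<'E'
from h import *
A=np.array([(177,106),(227,106),(233,281),(188,282), (20,14),(258,14),(262,298),(58,298)])*.55+[142,28]
B=np.array([(184,111),(231,111),(221,273),(180,273), (38,27),(261,27),(242,285),(46,285)])*.55+[257,76]
_,Ka,Ta=load("wC");_,Kb,Tb=load("wD")
r=[tri([ray(Ka,Ta,a),ray(Kb,Tb,b)]) for a,b in zip(A,B)]; X=np.array([q[0] for q in r]); print(X.round(4),[q[1][0].round(4) for q in r])
for S,z in((slice(0,4),.131),(slice(4,8),.12)):
  print("tri",X[S].mean(0).round(4))
  for K,T,P in((Ka,Ta,A[S]),(Kb,Tb,B[S])):
    Q=np.array([atz(K,T,p,z) for p in P]); e=Q[0]-Q[3]+Q[1]-Q[2]; c=Q.mean(0); y=np.arctan2(e[1],e[0]); R=np.array([[np.cos(y),-np.sin(y)],[np.sin(y),np.cos(y)]])
    print(c.round(4),"yaw",y.round(4),"L",np.linalg.norm(e)/2,"W",np.linalg.norm(Q[0]-Q[1]),"orange from dock",(c[:2]+R@[-.016,-.03]).round(4))
E
```

```text
[[0.6252 0.1812 0.125 ]
 [0.6335 0.1585 0.1245]
 [0.5514 0.1289 0.1289]
 [0.5438 0.1507 0.1308]
 [0.6384 0.2651 0.1168]
 [0.678  0.1586 0.114 ]
 [0.5458 0.1116 0.1205]
 [0.5062 0.2173 0.1186]] [np.float64(0.0003), np.float64(0.0003), np.float64(0.0002), np.float64(0.0002), np.float64(0.0001), np.float64(0.0004), np.float64(0.0002), np.float64(0.0001)]
tri [0.5885 0.1548 0.1273]
[0.5885 0.1541 0.131 ] yaw 0.3415 L 0.08612999953377402 W 0.023850743635873112 orange from dock [0.5835 0.1205]
[0.5889 0.1556 0.131 ] yaw 0.361 L 0.08752593550874045 W 0.02362467812608935 orange from dock [0.5845 0.1219]
tri [0.5921 0.1882 0.1175]
[0.592  0.1874 0.12  ] yaw 0.3383 L 0.13972726130375318 W 0.11274829895910904 orange from dock [0.5869 0.1538]
[0.592  0.1884 0.12  ] yaw 0.351 L 0.1396683547811871 W 0.11150939933682699 orange from dock [0.5873 0.1547]
```

Emit:
jog_arm(
  rows=[
    [0.0035, 0.025, 0.01, 0],
    [0.0034, 0.025, 0.02, 0],
    [0, 0, 0.03, 0],
    [0, 0, 0.03, 0],
    [0, 0, 0.017, 0],
  ],
  aperture=0,
  grip_n=40,
)

```text
clock: 3.6
position: [0.5865, 0.1517, 0.1793]
ee_rot: [0.001, 0.985, 0.172, -0.002]
contact_force: [-0.1, 0.4, -0.2]
width: 0.0255
gripper_force: 0.0
```

Emit:
jog_arm(
  rows=[
    [0, 0, 0, 0],
    [0, 0, 0, 0],
  ],
)

```text
clock: 3.77
position: [0.5876, 0.1533, 0.1818]
ee_rot: [0.0, 0.985, 0.173, -0.001]
contact_force: [0.8, 0.5, 0.1]
width: 0.0006
gripper_force: 0.0
```

Centred above orange. Now descend to contact and press.

Emit:
jog_arm(
  rows=[
    [0, -0.0015, 0.012, 0],
    [0, 0, 0.012, 0],
    [0, 0, 0.003, 0],
    [0, 0, 0.003, 0],
    [0, 0, 0, 0],
  ],
)

```text
clock: 4.18
position: [0.5879, 0.1568, 0.1534]
ee_rot: [0.0, 0.985, 0.174, 0.001]
contact_force: [0.1, -0.1, 0.9]
width: 0.0
gripper_force: 0.0
```

Emit:
jog_arm(
  rows=[
    [0, 0, 0.003, 0],
    [0, 0, 0.002, 0],
    [0, 0, 0, 0],
  ],
)

```text
clock: 4.43
position: [0.5878, 0.157, 0.149]
ee_rot: [0.0, 0.985, 0.175, 0.001]
contact_force: [-1.4, -0.3, 6.1]
width: -0.0003
gripper_force: 3.0
```

Emit:
jog_arm(
  rows=[
    [0, 0, 0.003, 0],
    [0, 0, 0.002, 0],
    [0, 0, 0, 0],
  ],
)

```text
clock: 4.68
position: [0.5879, 0.157, 0.1442]
ee_rot: [0.0, 0.985, 0.175, 0.001]
contact_force: [-2.0, -1.0, 6.0]
width: -0.0004
gripper_force: 3.3
```

Emit:
jog_arm(
  rows=[
    [0, 0, 0.002, 0],
    [0, 0, 0.002, 0],
    [0, 0, 0, 0],
  ],
)

```text
clock: 4.93
position: [0.5887, 0.1571, 0.1434]
ee_rot: [0.001, 0.985, 0.175, 0.003]
contact_force: [-5.3, -2.1, 20.5]
width: 0.0003
gripper_force: 10.0
```

Hard stop reached. Now lift away well above the sprung-up height.

Emit:
jog_arm(
  rows=[
    [0, 0, -0.03, 0],
    [0, 0, -0.03, 0],
    [0, 0, -0.03, 0],
    [0, 0, -0.03, 0],
    [0, 0, 0, 0],
  ],
)

```text
clock: 5.35
position: [0.591, 0.1579, 0.2663]
ee_rot: [0.0, 0.985, 0.175, 0.007]
contact_force: [0.7, 0.2, 0.1]
width: 0.0
gripper_force: 0.0
```

Emit:
jog_arm(
  rows=[
    [0, 0, 0, 0],
    [0, 0, 0, 0],
    [0, 0, 0, 0],
    [0, 0, 0, 0],
  ],
  aperture=0.06,
)

```text
clock: 5.68
position: [0.5866, 0.1572, 0.2567]
ee_rot: [0.0, 0.985, 0.174, -0.001]
contact_force: [0.8, 0.5, 0.4]
width: 0.0483
gripper_force: 0.0
```

```bash
python3 - <<'E'
from h import *
snap('wE')
im,K,T=load("wE"); c=proj(K,T,(.588,.155,.163)); print(c, [proj(K,T,(.588+a*.937*.044-b*.348*.012,.155+a*.348*.044+b*.937*.012,.162)).round(1) for a,b in((1,1),(1,-1),(-1,-1),(-1,1))])
cv2.imwrite("pics/E.png",im)
E
```

```text
wE 5.6833 [0.5866 0.1572 0.2567] yaw 0.3508 tilt [-2.9e-03 -5.0e-04 -1.0e+00] speed 0.0056
[321.01104136 213.21543168] [array([304.3, 155. ]), array([337.7, 154.9]), array([335.9, 264.3]), array([306.1, 264.4])]
```

View pics/E.png

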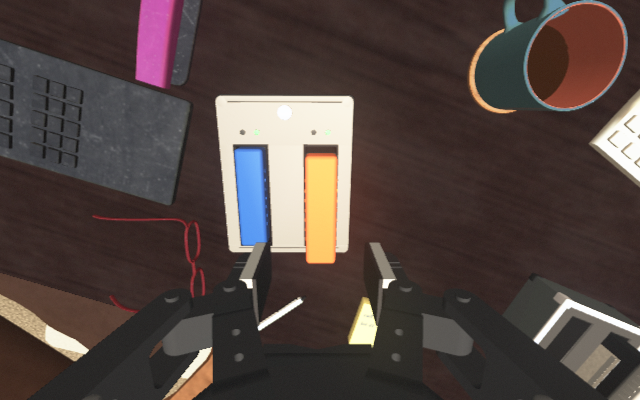

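The orange cap has sprung up: it spans px (305–337, 152–263), which matches the z≈0.162 prediction. Blue is still flush. Descend with the jaws at 44 mm.

Emit:
jog_arm(
  rows=[
    [0.0005, 0.002, 0, 0],
    [0, 0, 0.02, 0],
    [0, 0, 0.03, 0],
    [0, 0, 0.02, 0],
    [0, 0, 0, 0],
  ],
  aperture=0.044,
)

```text
clock: 6.15
position: [0.5854, 0.1549, 0.1832]
ee_rot: [-0.0, 0.985, 0.174, -0.005]
contact_force: [-0.6, -0.1, -0.7]
width: 0.0439
gripper_force: 0.0
```

Emit:
jog_arm(
  rows=[
    [0, 0, 0, 0],
    [0, 0, 0, 0],
    [0, 0, 0, 0],
  ],
)

```text
clock: 6.4
position: [0.5897, 0.1557, 0.19]
ee_rot: [0.0, 0.985, 0.174, 0.002]
contact_force: [0.3, -0.7, 0.3]
width: 0.0437
gripper_force: 0.0
```

Emit:
jog_arm(
  rows=[
    [-0.0005, 0, 0.013, 0],
    [0, 0, 0.013, 0],
    [0, 0, 0.01, 0],
    [0, 0, 0, 0],
    [0, 0, 0, 0],
  ],
)

```text
clock: 6.82
position: [0.5882, 0.1554, 0.1526]
ee_rot: [0.0, 0.985, 0.175, 0.0]
contact_force: [0.6, 0.0, 0.5]
width: 0.0444
gripper_force: 0.0
```

Emit:
jog_arm(
  rows=[
    [0, 0, 0, 0],
    [0, 0, 0, 0],
    [0, 0, 0, 0],
    [0, 0, 0, 0],
    [0, 0, 0, 0],
  ],
  aperture=0,
  grip_n=40,
)

```text
clock: 7.23
position: [0.5888, 0.1555, 0.1531]
ee_rot: [0.0, 0.985, 0.174, 0.001]
contact_force: [0.9, -0.6, 2.3]
width: 0.0233
gripper_force: 42.3
```

Emit:
jog_arm(
  rows=[
    [0, 0, -0.005, 0],
    [0, 0, -0.015, 0],
    [0, 0, -0.015, 0],
    [0, 0, -0.02, 0],
    [0, 0, -0.02, 0],
  ],
  grip_n=60,
)

```text
clock: 7.65
position: [0.5874, 0.1555, 0.227]
ee_rot: [-0.0, 0.985, 0.175, -0.001]
contact_force: [-0.2, -1.0, -1.9]
width: 0.0233
gripper_force: 62.4
```

Emit:
jog_arm(
  rows=[
    [0, 0, -0.02, 0],
    [0, 0, -0.01, 0],
    [0, 0, 0, 0],
    [0, 0, 0, 0],
  ],
)

```text
clock: 7.98
position: [0.5877, 0.1554, 0.2568]
ee_rot: [0.0, 0.985, 0.175, -0.0]
contact_force: [-0.4, -0.2, -3.3]
width: 0.0229
gripper_force: 62.6
```

```bash
python3 - <<'E'
from h import *
snap('wF')
im,K,T=load("wF"); cv2.imwrite("pics/F.png",im[100:,150:500])
E
```

```text
wF 7.9833 [0.5877 0.1554 0.2568] yaw 0.3509 tilt [-7.e-04 -1.e-04 -1.e+00] speed 0.0319
```

View pics/F.png

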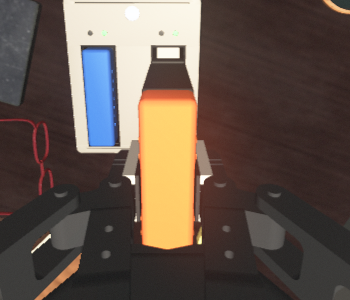

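The orange cartridge is held clear of its bay, with its cap top at crop rows about 92–246. The blue one is still down. Compute the grasp offset in the tool frame.

```bash
python3 - <<'E'
from h import *
from rig import manip, optics, sensors, order
r=optics.get_image("wrist"); K=r["camera_matrix"]; E=r["hand_eye"]
for p in((289,195),(346,195),(293,343),(341,343),(317.5,190),(317.5,346)): print(p,atz(K,E,p,-.009).round(4))
psi=.3509; t=np.array([.4865,-.217]); d=t-[.5877,.1554]
x=np.array([np.cos(psi),np.sin(psi)]);y=np.array([np.sin(psi),-np.cos(psi)]); print("dx,dy",x@d,y@d)
E
```

```text
(289, 195) [ 0.0448 -0.0114 -0.009 ]
(346, 195) [ 0.0448  0.0106 -0.009 ]
(293, 343) [-0.0251 -0.0114 -0.009 ]
(341, 343) [-0.0251  0.0104 -0.009 ]
(317.5, 190) [ 0.0468 -0.0004 -0.009 ]
(317.5, 346) [-0.0267 -0.0003 -0.009 ]
dx,dy -0.22304318080675548 0.31492052885705146
```

Emit:
jog_arm(
  rows=[
    [-0.01, 0.014, 0, 0],
    [-0.02, 0.028, 0, 0],
    [-0.02, 0.028, 0, 0],
    [-0.02, 0.028, 0, 0],
    [-0.02, 0.028, 0, 0],
  ],
)

```text
clock: 8.5
position: [0.5453, 0.0051, 0.2555]
ee_rot: [-0.0, 0.985, 0.175, -0.002]
contact_force: [0.6, -0.3, -2.0]
width: 0.0232
gripper_force: 62.5
```

Emit:
jog_arm(
  rows=[
    [-0.02, 0.028, 0, 0],
    [-0.02, 0.028, 0, 0],
    [-0.02, 0.028, 0, 0],
    [-0.02, 0.028, 0, 0],
    [-0.02, 0.028, 0, 0],
  ],
)

```text
clock: 8.92
position: [0.4995, -0.1608, 0.2558]
ee_rot: [-0.001, 0.985, 0.175, -0.001]
contact_force: [0.3, 1.0, -2.2]
width: 0.0231
gripper_force: 62.5
```

Emit:
jog_arm(
  rows=[
    [-0.02, 0.028, 0, 0],
    [-0.012, 0.02, 0, 0],
    [0, 0, 0, 0.1],
    [0, 0, 0, 0.1],
    [0, 0, 0, 0.1],
  ],
)

```text
clock: 9.33
position: [0.4864, -0.2161, 0.2555]
ee_rot: [-0.001, 1.0, 0.022, -0.001]
contact_force: [-0.6, 0.4, -3.0]
width: 0.0232
gripper_force: 62.6
```

Emit:
jog_arm(
  rows=[
    [0, 0, 0, 0.1],
    [0, 0, 0, 0],
    [0, 0, 0, 0],
    [0, 0, 0, 0],
  ],
)

```text
clock: 9.67
position: [0.4871, -0.2155, 0.2565]
ee_rot: [-0.0, 1.0, -0.024, -0.001]
contact_force: [-0.2, -0.7, -2.8]
width: 0.0232
gripper_force: 62.6
```

```bash
cat > to.py <<'E'
from h import *
from rig import manip, optics, sensors, order
import sys
s=sensors.get_state(); q=s["ee_rot"]; R=Ro.from_quat([q[1],q[2],q[3],q[0]]).as_matrix(); y=np.arctan2(R[1,0],R[0,0])
t=np.array([.4865,-.217,s["position"][2]])-.0015*R[:,0]
print(s["clock"],s["position"].round(4),"yaw",y.round(4),"turn",(y+.054).round(4),"d tool",(R.T@(t-s["position"])).round(4),"w",s["width"],"F",s["contact_force"].round(1))
E
python3 to.py
```

```text
9.6667 [ 0.4871 -0.2155  0.2565] yaw -0.047 turn 0.007 d tool [-0.0021  0.0015 -0.    ] w 0.0231705202029975 F [-0.2 -0.7 -2.8]
```

Emit:
jog_arm(
  rows=[
    [-0.002, 0.0015, 0.01, 0.007],
    [0, 0, 0.02, 0],
    [0, 0, 0.02, 0],
    [0, 0, 0.02, 0],
    [0, 0, 0.008, 0],
  ],
)

```text
clock: 10.08
position: [0.4834, -0.2161, 0.176]
ee_rot: [-0.001, 1.0, -0.028, -0.003]
contact_force: [-0.5, 0.6, -2.8]
width: 0.023
gripper_force: 62.5
```

Emit:
jog_arm(
  rows=[
    [0, 0, 0, 0],
    [0, 0, 0, 0],
    [0, 0, 0, 0],
  ],
)

```text
clock: 10.33
position: [0.4862, -0.2176, 0.1803]
ee_rot: [0.001, 1.0, -0.028, 0.001]
contact_force: [-0.1, 0.4, -1.3]
width: 0.0231
gripper_force: 62.5
```

```bash
python3 to.py; python3 - <<'E'
from h import *
from rig import manip, optics, sensors, order
snap('wG'); im,K,T=load("wG"); a=cv2.resize(im[60:360,170:470],(400,400))
r=optics.get_image("scene"); b=cv2.resize(r["img"][100:200,345:445,::-1],(400,400),interpolation=cv2.INTER_CUBIC)
cv2.imwrite("pics/G.png",np.hstack([a,b]))
E
```

```text
10.3333 [ 0.4862 -0.2176  0.1803] yaw -0.0559 turn -0.0019 d tool [-0.0012 -0.0007 -0.    ] w 0.023115033257390828 F [-0.1  0.4 -1.3]
wG 10.3333 [ 0.4862 -0.2176  0.1803] yaw -0.0559 tilt [ 0.0019 -0.0013 -1.    ] speed 0.0081
```

View pics/G.png

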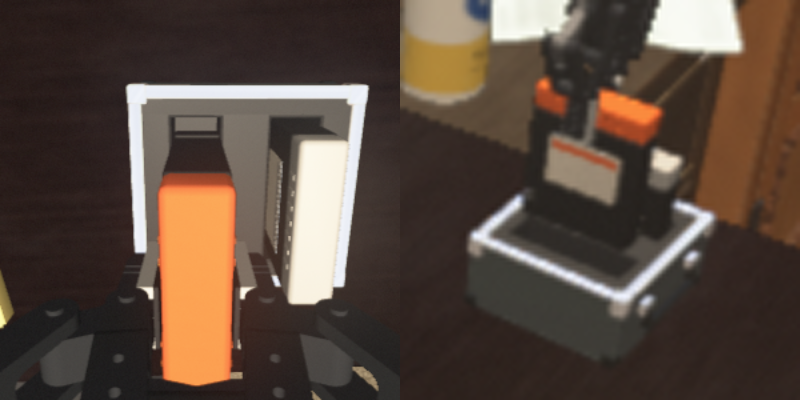

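The cartridge's lower far edge lines up with the slot visible ahead of it, at crop x about 170–222. Descend gently, watching the force.

Emit:
jog_arm(
  rows=[
    [-0.001, -0.0005, 0.008, 0],
    [0, 0, 0.008, 0],
    [0, 0, 0.006, 0],
    [0, 0, 0.003, 0],
    [0, 0, 0, 0],
  ],
)

```text
clock: 10.85
position: [0.4847, -0.2165, 0.1533]
ee_rot: [-0.0, 1.0, -0.028, 0.0]
contact_force: [2.0, 1.0, -3.5]
width: 0.0229
gripper_force: 62.5
```

```bash
python3 to.py
```

```text
10.85 [ 0.4847 -0.2165  0.1533] yaw -0.0564 turn -0.0024 d tool [ 0.0004  0.0004 -0.    ] w 0.022934317673694086 F [ 2.   1.  -3.5]
```

Emit:
jog_arm(
  rows=[
    [0, 0, 0.004, 0],
    [0, 0, 0.004, 0],
    [0, 0, 0.004, 0],
    [0, 0, 0, 0],
  ],
)

```text
clock: 11.18
position: [0.4846, -0.2166, 0.1415]
ee_rot: [-0.0, 1.0, -0.028, 0.0]
contact_force: [2.2, -0.6, -3.7]
width: 0.023
gripper_force: 62.4
```

```bash
python3 to.py
```

```text
11.1833 [ 0.4846 -0.2166  0.1415] yaw -0.0563 turn -0.0023 d tool [0.0004 0.0003 0.    ] w 0.02304494657303768 F [ 2.2 -0.6 -3.7]
```

Emit:
jog_arm(
  rows=[
    [0.0007, 0, 0.006, 0],
    [0, 0, 0.006, 0],
    [0, 0, 0.006, 0],
    [0, 0, 0.005, 0],
    [0, 0, 0, 0],
  ],
)

```text
clock: 11.6
position: [0.4848, -0.2164, 0.118]
ee_rot: [-0.0, 1.0, -0.028, -0.001]
contact_force: [1.5, -0.3, -2.7]
width: 0.0229
gripper_force: 62.5
```

Emit:
jog_arm(
  rows=[
    [0, 0, 0.003, 0],
    [0, 0, 0.002, 0],
    [0, 0, 0, 0],
  ],
)

```text
clock: 11.85
position: [0.4849, -0.2166, 0.1139]
ee_rot: [-0.0, 1.0, -0.028, -0.0]
contact_force: [1.0, -0.3, -2.7]
width: 0.0232
gripper_force: 62.6
```

Emit:
jog_arm(
  rows=[
    [0, 0, 0.002, 0],
    [0, 0, 0.001, 0],
    [0, 0, 0, 0],
  ],
)

```text
clock: 12.1
position: [0.4849, -0.2166, 0.1116]
ee_rot: [0.0, 1.0, -0.028, -0.0]
contact_force: [-1.4, 0.3, 0.3]
width: 0.0232
gripper_force: 62.9
```

Emit:
jog_arm(
  rows=[
    [0, 0, 0.001, 0],
    [0, 0, 0.001, 0],
    [0, 0, 0, 0],
  ],
)

```text
clock: 12.35
position: [0.4849, -0.2166, 0.1115]
ee_rot: [0.0, 1.0, -0.028, 0.0]
contact_force: [-3.8, 1.2, 12.6]
width: 0.0229
gripper_force: 64.7
```

Floor reached at 12.6 N and z as predicted. Ease off, release to 40 mm and retreat.

Emit:
jog_arm(
  rows=[
    [0, 0, -0.0015, 0],
    [0, 0, 0, 0],
    [0, 0, 0, 0],
    [0, 0, 0, 0],
    [0, 0, 0, 0],
  ],
  aperture=0.04,
  grip_n=20,
)

```text
clock: 12.77
position: [0.4851, -0.2166, 0.1105]
ee_rot: [-0.0, 1.0, -0.028, -0.0]
contact_force: [0.3, 0.5, 0.3]
width: 0.0402
gripper_force: 0.0
```

Emit:
jog_arm(
  rows=[
    [0, 0, -0.008, 0],
    [0, 0, -0.015, 0],
    [0, 0, -0.025, 0],
    [0, 0, -0.03, 0],
    [0, 0, -0.035, 0],
  ],
)

```text
clock: 13.18
position: [0.4842, -0.2161, 0.2241]
ee_rot: [-0.001, 1.0, -0.028, -0.001]
contact_force: [0.4, 0.1, 0.4]
width: 0.04
gripper_force: 0.0
```

Emit:
jog_arm(
  rows=[
    [-0.02, 0, -0.03, 0],
    [-0.02, 0, -0.01, 0],
    [0, 0, 0, 0],
    [0, 0, 0, 0],
    [0, 0, 0, 0],
  ],
)

```text
clock: 13.6
position: [0.4454, -0.2143, 0.2634]
ee_rot: [-0.0, 1.0, -0.028, 0.0]
contact_force: [-1.6, 0.2, -0.0]
width: 0.04
gripper_force: 0.0
```

```bash
python3 - <<'E'
from h import *
from rig import manip, optics, sensors, order
snap('wH'); im,K,T=load("wH"); a=cv2.resize(im[60:360,170:470],(400,400))
r=optics.get_image("scene"); b=cv2.resize(r["img"][110:260,235:435,::-1],(400,400),interpolation=cv2.INTER_CUBIC)
cv2.imwrite("pics/H.png",np.hstack([a,b]))
print([((proj(K,T,(.4865+c*.044*.9985+d*.012*.054,-.217-c*.044*.054+d*.012,.12))-[170,60])*4/3).round(0).tolist() for c,d in((1,1),(1,-1),(-1,-1),(-1,1))] if 0 else [((proj(K,T,(.4865+c*.044+d*.0006,-.217-c*.0024+d*.012,.12))-[170,60])*4/3).round(0).tolist() for c,d in((1,1),(1,-1),(-1,-1),(-1,1))])
E
```

```text
wH 13.6 [ 0.4454 -0.2143  0.2634] yaw -0.0565 tilt [ 1.e-04  3.e-04 -1.e+00] speed 0.0236
[[180.0, 50.0], [218.0, 50.0], [216.0, 185.0], [181.0, 185.0]]
```

View pics/H.png

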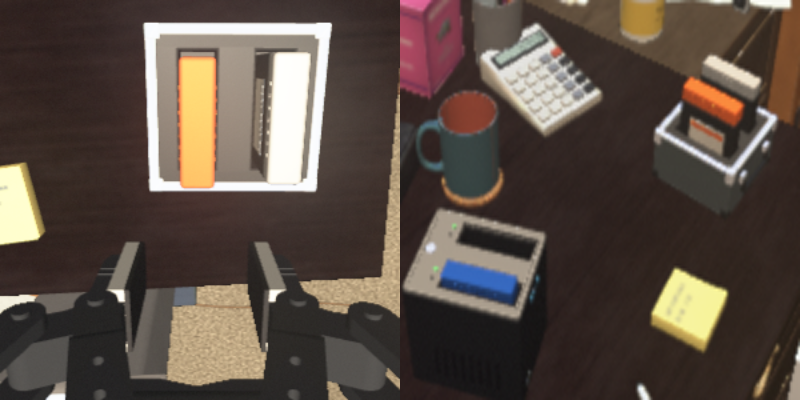

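Orange stands upright at crop (178–216, 55–187), within about 3 mm of the prediction and level with grey. Blue is still latched, and the arm touches nothing.

```bash
python3 -c "
from rig import manip, optics, sensors, order
print(order.sign_off())"
```

```text
the job is handed in; nothing more can be done
None
```

The orange cartridge was unlatched, drawn out and set down in the free tray slot about 3 mm from its centre; in the last pictures blue was still latched and grey and the other things looked undisturbed; the job is handed in at about 13.7 s, but sign-off returned no verdict.

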